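Tip the food carton into the check-in rectangle and key it in

ROBOT

A 6-joint arm with a two-finger parallel gripper is mounted at the origin on the work surface. World frame = base frame: x ahead of the robot, y to its left, z up, the work surface at z = 0. Lengths are in mm, angles in rad, forces in N, time in s.
With the tool pointing down it reaches from about 275 to 750 mm from the base axis. Payload 10.2 kg.
Tool frame: the origin (TCP) lies at the very end of the fingers, on their centre line; the grasp point (between the pads) lies ctrl.grip_depth behind it (ctrl.grip_depth is the distance from the TCP to the grasp point, in mm); z points along the fingers, y is the direction in which the jaws open and shut (so a half turn about z gives the same grasp; the last joint's range is limited). The gripper opens to 85 mm and grips with 20 to 120 N. Pads are 22 mm wide; open, the fingers measure 114 mm over their backs; the gripper's body (76 mm by 85 mm) begins 54 mm behind the grasp point. The pads swing forward as they close: fully open they stand 13 mm farther back than shut.
Start: joints at [-1.331, 0.313, 1.498, -0, 1.331, -0.223], TCP at [234.378, -469.785, 231.294] pointing down, gripper open.
Joint ranges: [-2.94, 2.94], [-0.97, 2.17], [0.19, 2.56], [-1.23, 4.37], [0.02, 3.11], [-2.88, 2.88]. Speed limits (rad/s): [2.39, 2.39, 3.01, 3.14, 3.14, 3.14].

INTERFACE

Orientations are given as a unit quaternion [w, x, y, z].
In Python, from rig import telemetry, eyes, ctrl, nets gives the robot as it stands. The module is installed in compiled form; this text tells all that it offers.
- The arm moves only by the tool drive_tool, never from a script. Its argument "series" is text: rows parted by semicolons, each of 7 numbers parted by spaces: the shift along the tool's x, y, z normalised to -1 to 1, where 1 is 0.12 m, then the turn, a rotation vector about the tool's x, y, z normalised to -1 to 1, where 1 is 0.5 rad, then the opening, from 0 (shut) to 1 (fully open). In form: tx ty tz wx wy wz hand; .... A call has 1 to 20 rows; each row is the pose to reach, as a shift and turn from the pose measured when the call began, along the tool's axes at that moment; what a row does not reach only later rows make up. A row lasts 1/10 s, in which the tool goes at most 50 mm and 8.59 degrees, less where a joint would pass 70% of its speed; a pose out of reach is approached as far as the arm can. A call with a number of a shift or a turn outside -1 to 1 is refused whole. A call with a gripper value outside its range is refused whole. The fingers move at their own pace and stop on an object; "newtons" is the grip in N (left out, the last holds). Time passes only in rows, so rows that repeat a pose let the fingers close. It gives the time, the measured TCP pose, the force and the opening at its end, in the units of the state.
- telemetry.sense(): the state, without advancing time (a new reading comes with each control period).
- eyes.capture(name): name is "scene" or "top" or "wrist"; returns a dict with "frame" (420x560x3 uint8, red, green, blue), "fx", "fy", "cx", "cy" (pixels), "view" (4x4, takes a point from world to camera coordinates). Camera axes: x right, y up, looking along -z (the intrinsics and any distortion apply to the point x, -y, -z); pixel columns grow to the right and rows downward; lengths in mm; the calibration is good to about 2 mm. A picture is of the moment at which its call begins. There is no depth.
- ctrl.finish_job(): hands the job in, once; it reports no verdict.
Trained networks look in a picture, given as the dict that the camera call returned (one of the last four; its "shot" number tells which), for a name from the list of things; names that differ only in an ending like _2 or _b are one class to them, and where a whole thing is asked for, a point or a joint stands for the part that bears it (a point fixed in the world has none). Each returns a list of dicts, best first, with "confidence" (0 to 1); they miss things now and then, are a little off and sometimes report something else, mostly with a low value. They report only what shows in the picture. A call takes as long as a camera call. They do not tell look-alikes from the thing itself.
- nets.spot_in(name, picture): "rect" ([left, top, right, bottom] in pixels, round what is visible of it).
The state is a dict: "time_s": time; "joints": joint angles; "dq": joint speeds; "tau": joint torques, N m; "eef_pos": TCP position; "ee_rot": TCP orientation; "force": force on the tool from outside, world axes, zero at the start; "wrist_torque": the same for the moment, N m; "grip_width": opening from 0.0 (shut) to 1.0 (fully open).
Only numpy, scipy, OpenCV 4.12 (cv2) and the standard library are available. Lean on these libraries where they do the work, as an engineer would, in place of code of your own. Each camera call takes 0.05 s, during which the arm holds its last target. There are 200 camera calls.

TASK

Check in the tall food carton: push it over, high up on the side with the white label, so that it falls along the taped rectangle and comes to lie flat, label up, with no part sticking out past the outer edge of the tape. When it lies still there, press the button on the reader fully down and let it go. Do not lift the carton, do not press the button before the carton is down, and leave the tin, the jar and the small box where they stand.

Things in the scene. Friction and masses are not known exactly. Their poses are not given: they have to be found in the camera images.
- carton: The tall cardboard carton, loose, 60 mm deep (x), 120 wide (y), 190 high (z), 0.3 to 0.55 kg, standing. Origin: centre of its underside; z up. White label (80 x 60 mm) on its -x face; pushed high there, it tips over its lower +x edge towards +x. Starts at the rectangle's -x end, facing along its +x within 0.13 rad, lower +x edge 38 to 70 mm inside the outer -x edge, within 10 mm of the centre line.
- foot_left (a point): Corner of the carton at the bottom of its +x (unlabelled) face, at (30, 60, 0) mm in the carton's frame. The bottom edge of that face is the one the carton tips over.
- foot_right (a point): Corner of the carton at the bottom of its +x face, at (30, -60, 0) mm in the carton's frame.
- head_left (a point): Corner of the carton at the top of its +x face, at (30, 60, 190) mm in the carton's frame.
- head_right (a point): Corner of the carton at the top of its +x face, at (30, -60, 190) mm in the carton's frame.
- zone: The rectangle marked on the table with 20 mm wide grey tape, flat, fixed: 290 mm long (x) x 220 mm wide (y) over the tape's outer edges, which are the limits. Origin: its centre, on the table surface; z up; x is its long axis and points away from the end where the carton stands.
- reader: The check-in reader, a fixed grey console 130 (x) x 100 (y) x 50 mm high on the robot's right; a small screen and a round button on its top. Origin: centre of its underside, z up.
- key (a joint): The reader's button, round, 30 mm across, in a low black housing (46 mm across) at (-20, 0) mm on the console's top: 0 = out, 0.007 m = fully down; a spring returns it; fully down takes about 4 N.
- key_top (a point): Centre of the top face of the reader's button, 73 mm above the table when out; it is pressed straight down.
- tin: Bystander: a steel food tin, 74 mm across, 110 mm high, standing. Origin: centre of its underside.
- jar: Bystander: a closed jar, 72 mm across, 125 mm high, standing. Origin: centre of its underside.
- small_box: Bystander: a small carton, 50 x 80 x 120 mm high, standing. Origin: centre of its underside.
There are look-alikes about, which are no part of the job. What is shaped like the reader but purple or turquoise is not meant. Leave any pink look-alike of the carton alone.

How it is judged (in metres and radians):
On the way, in this order (a step that is already met when the one before it is completed fails the run):
1. the carton lies still, label up, within the outer edge of the taped rectangle (not (x of any of foot_left, foot_right, head_left, head_right in the frame of zone above 0.145 m or x of any of foot_left, foot_right, head_left, head_right in the frame of zone below -0.145 m or y of any of foot_left, foot_right, head_left, head_right in the frame of zone above 0.11 m or y of any of foot_left, foot_right, head_left, head_right in the frame of zone below -0.11 m) and angle between carton's own x axis and vertical above 3.05 rad and linear speed of carton below 0.02 m/s and angular speed of carton below 0.1 rad/s), for 0.2 s.
2. the reader's button is pressed fully down (value of joint key above 0.0055 m), for 0.05 s.
At the end, for the whole second after the job is handed in: The carton lies flat and still (within 5 degrees), label up, its four lower corners all within the outer edge of the tape; the button has been pressed at least 5.5 mm down after that and is out again; the tin, jar and small box stand within 20 mm of where they were (all of step 1 and value of joint key below 0.001 m and angle between each of tin, jar, small_box's own z axis and vertical below 0.1 rad and distance of each of tin, jar, small_box from where it was at the start of the episode below 0.02 m); the robot touches nothing.
It fails at once if the carton is lifted: the edge it tips over rises more than 30 mm off the table (height (world z) of each of foot_left, foot_right above 0.03 m).
It fails at once if the button is pressed (more than 3 mm) before the carton is down (value of joint key above 0.003 m and angle between carton's own x axis and vertical below 2.8 rad).
It fails at once if a bystander is moved more than 20 mm or knocked over (distance of any of tin, jar, small_box from where it was at the start of the episode above 0.02 m or angle between any of tin, jar, small_box's own z axis and vertical above 0.3 rad).
It also fails if it takes over 40 s, if anything falls off the work surface, if the arm or the gripper's body presses on something with over 40 N, if the wrist force passes 120 N, or if a joint passes its speed limit or range.

## Working session

There is one attempt and no reset: what is moved stays moved. The work goes in short steps, Python scripts to look and compute and a tool call to move; the robot and the scene stay as the last step left them, time stands still between calls to the robot, and variables do not carry over. Pictures are saved under pics/ and viewed, about 8 in all and at most 12, crops included, and the job is handed in when it is done.

Besides the shell and the picture viewer there is one more tool, called after ">>>" by a JSON object that holds its "op" and its "data", one argument or row to a line. drive_tool: Moves the arm, as the interface text tells. Scaled input: -1 to 1 covers 0.12 m each way for a shift and 0.5 rad each way for a turn. Its arguments: {"type":"object","properties":{"series":{"type":"string"},"newtons":{"type":"number"}},"required":["series"]}

```bash
mkdir -p pics
cat > h.py <<'E'
import numpy as np, cv2
from rig import telemetry, eyes, ctrl, nets
def save(p,n): cv2.imwrite('pics/'+n+'.png', cv2.cvtColor(p['frame'],cv2.COLOR_RGB2BGR))
def ray(p,u,v):
    V=np.array(p['view']);R=V[:3,:3];t=V[:3,3]
    d=R.T@np.array([(u-p['cx'])/p['fx'],-(v-p['cy'])/p['fy'],-1.]);return -R.T@t,d
def atz(p,u,v,z=0):
    o,d=ray(p,u,v);return o+d*(z-o[2])/d[2]
def proj(p,X):
    V=np.array(p['view']);c=V[:3,:3]@np.array(X,float)+V[:3,3]
    return p['cx']+p['fx']*c[0]/-c[2], p['cy']+p['fy']*(-c[1])/-c[2]
E
python3 - <<'E'
from h import *
print(telemetry.sense())
for n in('scene','top'):
    p=eyes.capture(n);save(p,n);print(n,[k for k in p],p['fx'],p['cx'],p['cy'],np.round(p['view'],3).tolist())
    for k in('carton','zone','reader','key_top','tin','jar','small_box'):
        print(k,[(np.round(d['rect']).astype(int).tolist(),round(d['confidence'],2)) for d in nets.spot_in(k,p)[:3]])
E
```

```text
{'time_s': 0.0, 'joints': array([-1.33139419e+00,  3.13484293e-01,  1.49846812e+00,  1.42145096e-05,
        1.33102355e+00, -2.23380868e-01]), 'dq': array([-0.00073457,  0.0002252 ,  0.0015114 , -0.00128139,  0.00065163,
        0.00116882]), 'tau': array([ 3.34815013e-04, -4.12267613e+01, -2.59744012e+01, -1.80356988e-04,
        4.08674794e-03,  1.43564034e-05]), 'eef_pos': array([ 234.31605047, -469.50463912,  230.70585848]), 'ee_rot': array([-6.91688553e-04,  9.73348377e-01,  2.29330459e-01,  1.36200004e-06]), 'force': array([-0.10067013, -0.34499938, -0.46177199]), 'wrist_torque': array([ 0.03329529, -0.03387852, -0.01444762]), 'grip_width': 0.9971930577434122}
scene ['frame', 'fx', 'fy', 'cx', 'cy', 'view', 'shot'] 507.1952438984271 281.5102590508841 208.36778456399762 [[0.845, 0.535, -0.001, -410.254], [-0.448, 0.709, 0.545, 110.924], [0.292, -0.46, 0.839, -1763.187], [0.0, 0.0, 0.0, 1.0]]
carton [([276, 182, 303, 254], 0.82), ([202, 292, 211, 304], 0.72), ([203, 199, 251, 261], 0.65)]
zone [([272, 207, 380, 282], 0.87)]
reader [([237, 319, 295, 380], 0.91), ([185, 278, 238, 
[... 166 characters left out ...]
3], 0.69)]
jar [([347, 135, 375, 173], 0.63)]
small_box [([309, 117, 338, 154], 0.62)]
top ['frame', 'fx', 'fy', 'cx', 'cy', 'view', 'shot'] 509.5418595306962 277.51394221690276 207.80011382910834 [[0.029, -1.0, -0.003, 30.741], [0.981, 0.028, 0.193, -502.227], [-0.192, -0.009, 0.981, -1334.587], [0.0, 0.0, 0.0, 1.0]]
carton [([322, 230, 354, 254], 0.91), ([254, 181, 306, 233], 0.68)]
zone [([219, 115, 318, 228], 0.57)]
reader [([388, 278, 416, 324], 0.88), ([392, 142, 432, 192], 0.84), ([382, 209, 425, 264], 0.56)]
key_top [([400, 239, 414, 250], 0.54), ([409, 163, 420, 176], 0.4)]
tin [([148, 138, 182, 166], 0.79)]
jar [([130, 168, 165, 200], 0.96)]
small_box [([118, 225, 159, 262], 0.58)]
```

View pics/scene.png

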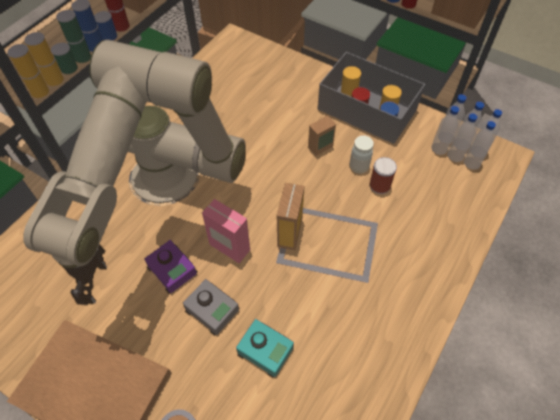

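View pics/top.png

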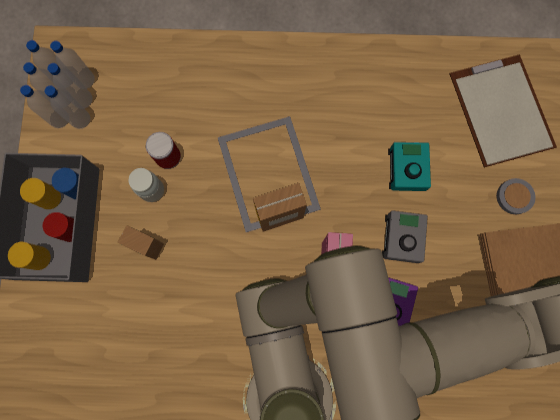

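The scene picture shows the brown carton at (290,218), the pink look-alike at (227,232) and three readers: purple (170,265), grey (211,305) and turquoise (265,347). In the top view, the carton is at (280,207), the tape's corners are near (219,138), (289,118), (320,209) and (248,230), and the grey reader is at (406,237). The brown carton stands in the tape, and only the grey reader fits the description. I'll confirm both in one enlarged crop.

Run:
```python
import cv2,numpy as np
t=cv2.imread('pics/top.png');s=cv2.imread('pics/scene.png')
a=cv2.resize(t[110:240,210:325],None,fx=4,fy=4,interpolation=cv2.INTER_CUBIC) #460x520
b=cv2.resize(t[200:270,370:440],(280,280),interpolation=cv2.INTER_CUBIC)
c=cv2.resize(s[180:265,265:350],(280,280)[::-1],interpolation=cv2.INTER_CUBIC)
o=np.zeros((560,740,3),np.uint8);o[:520,:460]=a;o[:280,460:]=b;o[280:,460:]=c
cv2.imwrite('pics/crop1.png',o)
```

```text
(no output)
```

View pics/crop1.png

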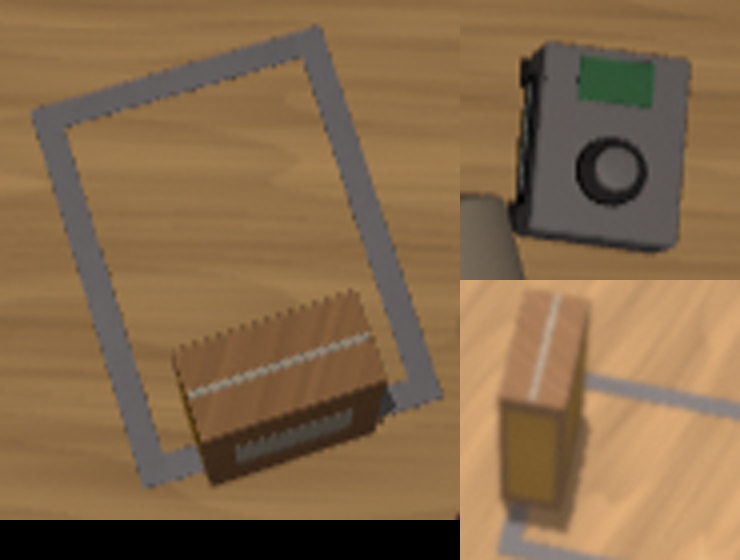

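```bash
cat > m.py <<'E'
from h import *
from scipy.optimize import least_squares
pt=eyes.capture('top');ps=eyes.capture('scene')
f=lambda x,y,ox,oy,k:((x+.5)/k-.5+ox,(y+.5)/k-.5+oy)
T=lambda x,y:f(x,y,210,110,4); S=lambda x,y:f(x-460,y-280,265,180,3.294)
def fit(obs,x0):
    def r(q):
        c,s=np.cos(q[2]),np.sin(q[2]);o=[]
        for p,(u,v),X in obs:
            a=proj(p,[q[0]+c*X[0]-s*X[1],q[1]+s*X[0]+c*X[1],X[2]]);o+=[a[0]-u,a[1]-v]
        return o
    l=least_squares(r,x0,loss='soft_l1');return l.x,np.round(r(l.x),1)
z,e=fit([(pt,T(33,113),(145,110,0)),(pt,T(318,27),(145,-110,0)),(pt,T(442,396),(-145,-110,0)),(pt,T(150,487),(-145,110,0))],[500,0,0.3]);print('zone',z,e)
top=[(pt,T(173,352),(30,60,190)),(pt,T(355,290),(30,-60,190)),(pt,T(387,382),(-30,-60,190)),(pt,T(205,442),(-30,60,190)),(pt,T(213,487),(-30,60,0)),(pt,T(375,432),(-30,-60,0))]
sc=[(ps,S(523,290),(-30,60,190)),(ps,S(588,300),(30,60,190)),(ps,S(565,412),(30,-60,190)),(ps,S(500,400),(-30,-60,190)),(ps,S(505,500),(-30,-60,0)),(ps,S(557,510),(30,-60,0))]
for n,o in(('top',top),('scene',sc),('both',top+sc)):
    c,e=fit(o,[z[0]-70,z[1],z[2]]);print(n,c,e)
k=f(615-460,170,370,200,4);a=atz(pt,*k,73);print('key top',a)
from itertools import chain
kk=[205,298]
b=atz(ps,*kk,73);print('key scene rough',b)
for u,v,h in((340,240,190),):print('pink top-ish',atz(pt,u,v,h))
print('pink scene base', atz(ps,240,262,0),atz(ps,210,232,0))
c,s=np.cos(c[2]),np.sin(c[2])
E
python3 m.py
```

```text
zone [6.12110558e+02 7.43464733e+01 3.37115171e-01] [-0.7 -0.3  0.4 -0.7  1.2  0.1 -0.7  0.9]
top [4.90558236e+02 3.90626136e+01 3.60155387e-01] [-0.4 -0.2  0.4 -0.2  0.6 -0.6 -0.6  0.2 -0.1  0.5  0.   0.4]
scene [4.90094056e+02 4.06520628e+01 3.77480924e-01] [ 0.1 -0.4  0.2 -0.4  0.3 -0.7 -0.6 -0.3 -1.5  1.2  1.3  1.3]
both [4.90458860e+02 3.95786685e+01 3.66751474e-01] [-0.6  0.   0.1 -0.3  0.4 -0.7 -0.7  0.4 -0.2  0.6 -0.2  0.3  0.2 -0.1
  0.3  0.1 -0.  -0.3 -0.9 -0.1 -1.8  1.4  1.   1.6]
key top [ 414.23933479 -301.71861796   73.        ]
key scene rough [ 421.71023273 -304.69046081   73.        ]
pink top-ish [ 398.93400716 -108.43548591  190.        ]
pink scene base [ 414.80621558 -130.2911951     0.        ] [270.72332635 -93.23975504   0.        ]
```

Only the brown carton stands in the tape, and the grey reader is the one to press (key at about 414, -302). The carton is at (490.4, 39.3) with yaw 0.365, and the tape is at (612, 74) with yaw 0.337. The lower edge is about 49 mm inside the outer edge, which agrees with the text. Next I'll move the shut gripper behind the label face.

>>> {"op": "drive_tool", "data": {
  "series": "0.5 -0.48 -0.4 0 0 0.1 0;1 -0.95 -0.4 0 0 0.2 0;1 -0.95 -0.4 0 0 0.2 0;1 -0.95 -0.4 0 0 0.2 0;1 -0.95 -0.4 0 0 0.2 0;1 -0.95 -0.4 0 0 0.2 0",
  "newtons": 30
}}

```text
time_s: 1.5
eef_pos: [290.9, -314.4, 279.4]
ee_rot: [0.0, 0.984, 0.181, -0.0]
force: [0.0, 0.8, 0.1]
grip_width: 0.002
```

>>> {"op": "drive_tool", "data": {
  "series": "0.9 -1 0 0 0 0 0;0.9 -1 0 0 0 0 0;0.9 -1 0 0 0 0 0;0.9 -1 0 0 0 0 0;0.9 -1 0 0 0 0 0;0.9 -1 0 0 0 0 0"
}}

```text
time_s: 2.1
eef_pos: [349.0, -165.2, 279.1]
ee_rot: [0.0, 0.984, 0.18, -0.0]
force: [0.2, 0.2, 0.4]
grip_width: -0.0
```

>>> {"op": "drive_tool", "data": {
  "series": "0.8 -1 0 0 0 0 0;0.8 -1 0 0 0 0 0;0.8 -1 0 0 0 0 0;0.8 -1 0 0 0 0 0;0.8 -1 0 0 0 0 0;0.8 -1 0 0 0 0 0"
}}

```text
time_s: 2.7
eef_pos: [396.3, -20.8, 278.7]
ee_rot: [0.0, 0.984, 0.179, -0.001]
force: [0.5, -0.1, 0.6]
grip_width: -0.001
```

Run:
```python
from h import *
s=telemetry.sense();p=s['eef_pos'];w,x,y,z=s['ee_rot'];print(p,s['ee_rot'],ctrl.grip_depth)
from scipy.spatial.transform import Rotation as R
M=R.from_quat([x,y,z,w]);g=np.array([490.4-90*.934,39.3-90*.357,165])
print('shift/0.12m',M.inv().apply(g-p)/120)
w=eyes.capture('wrist');save(w,'w1')
print(nets.spot_in('carton',w)[:2])
```

```text
[396.26703624 -20.80624935 278.69978581] [ 3.90556266e-04  9.83863963e-01  1.78916631e-01 -6.24394335e-04] 18.700000000000003
shift/0.12m [ 0.16194109 -0.18917356  0.94717453]
[{'rect': [291.7, 166.5, 445.0, 328.9], 'confidence': 0.98}, {'rect': [123.6, 3.2, 340.6, 90.8], 'confidence': 0.63}]
```

>>> {"op": "drive_tool", "data": {
  "series": "0.16 -0.19 0 0 0 0 0;0.16 -0.19 0.3 0 0 0 0;0.16 -0.19 0.6 0 0 0 0;0.16 -0.19 0.95 0 0 0 0;0.16 -0.19 0.95 0 0 0 0;0.16 -0.19 0.95 0 0 0 0"
}}

```text
time_s: 3.4
eef_pos: [406.4, 6.3, 165.8]
ee_rot: [0.0, 0.984, 0.178, -0.0]
force: [1.0, -0.5, -0.3]
grip_width: -0.001
```

Run:
```python
from h import *
s=telemetry.sense();print(s['eef_pos'],s['ee_rot'],s['force'])
w=eyes.capture('wrist');a=w['frame'].copy()
def P(u,X):
    q=proj(w,X);cv2.circle(a,(int(q[0]),int(q[1])),3,u,-1)
c,sn=np.cos(.365),np.sin(.365)
for x,y,z in[(30,60,190),(30,-60,190),(-30,60,190),(-30,-60,190),(-30,60,0),(-30,-60,0)]:P((0,255,0),[490.4+c*x-sn*y,39.3+sn*x+c*y,z])
c,sn=np.cos(.337),np.sin(.337)
for x in(-145,145):
  for y in(-110,110):P((255,0,0),[612.1+c*x-sn*y,74.3+sn*x+c*y,0])
save(dict(frame=a),'w2')
```

```text
[406.4312601    6.28499135 165.81988265] [ 4.28296506e-04  9.84069049e-01  1.77785666e-01 -4.23747738e-04] [ 1.01050061 -0.46963034 -0.27673656]
```

View pics/w2.png

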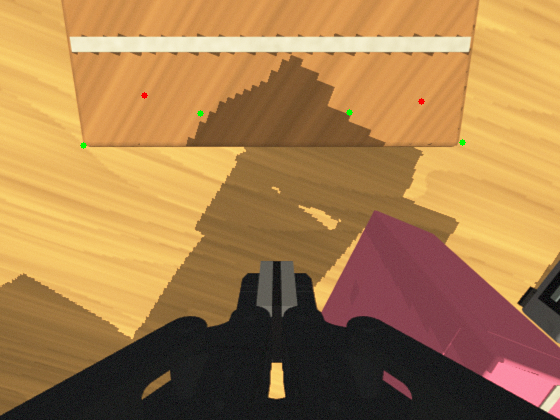

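The overlaid points match the carton (corners at (83,145) and (460,145)). The fingers at x≈277 are on its mid-line (271), and the pink box is clear on the right. Now a slow first push.

>>> {"op": "drive_tool", "data": {
  "series": "0.3 0 0 0 0 0 0;0.37 0 0 0 0 0 0;0.42 0 0 0 0 0 0;0.47 0 0 0 0 0 0;0.52 0 0 0 0 0 0;0.57 0 0 0 0 0 0;0.62 0 0 0 0 0 0;0.65 0 0 0 0 0 0;0.65 0 0 0 0 0 0"
}}

```text
time_s: 4.35
eef_pos: [480.3, 33.7, 166.6]
ee_rot: [0.001, 0.984, 0.178, 0.001]
force: [-1.5, -0.7, 0.1]
grip_width: 0.002
```

Run:
```python
from h import *
s=telemetry.sense();print(s['eef_pos'],s['force'])
p=eyes.capture('top');q=eyes.capture('scene')
a=cv2.resize(p['frame'][110:240,210:325],None,fx=3.5,fy=3.5,interpolation=cv2.INTER_CUBIC)
b=cv2.resize(q['frame'][170:290,260:385],None,fx=3,fy=3,interpolation=cv2.INTER_CUBIC)
o=np.zeros((460,790,3),np.uint8);o[:a.shape[0],:a.shape[1]]=a;o[:b.shape[0],410:410+b.shape[1]]=b
save(dict(frame=o),'tip1')
```

```text
[480.34455793  33.74167166 166.55921157] [-1.51508421 -0.66001636  0.12122112]
```

View pics/tip1.png

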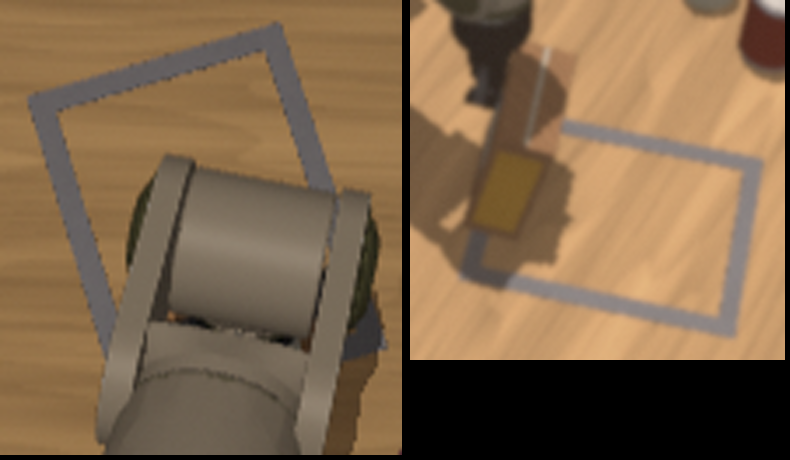

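The carton is tipping about its lower edge without sliding: in the scene tile it leans, with its foot still at (510,235). I'll push on past balance.

>>> {"op": "drive_tool", "data": {
  "series": "0.04 0 0 0 0 0 0;0.08 0 0 0 0 0 0;0.12 0 0 0 0 0 0;0.16 0 0 0 0 0 0;0.19 0 0 0 0 0 0;0.22 0 0 0 0 0 0;0.25 0 0 0 0 0 0;0.25 0 0 0 0 0 0;0.25 0 0 0 0 0 0;0.25 0 0 0 0 0 0;0.25 0 0 0 0 0 0;0.25 0 0 0 0 0 0"
}}

```text
time_s: 5.65
eef_pos: [508.0, 44.1, 166.6]
ee_rot: [0.001, 0.984, 0.178, 0.0]
force: [-0.5, -0.6, 0.4]
grip_width: -0.001
```

>>> {"op": "drive_tool", "data": {
  "series": "-0.2 0 -0.2 0 0 0 0;-0.3 0 -0.6 0 0 0 0;-0.3 0.3 -0.9 0 0 0 0;-0.3 0.6 -0.9 0 0 0 0;-0.3 1 -0.9 0 0 0 0;-0.3 1 -0.9 0 0 0 0;-0.3 1 -0.9 0 0 0 0"
}}

```text
time_s: 6.35
eef_pos: [516.0, -81.2, 274.4]
ee_rot: [0.001, 0.984, 0.177, 0.0]
force: [0.0, -0.0, -0.3]
grip_width: 0.003
```

>>> {"op": "drive_tool", "data": {
  "series": "-0.3 1 0 0 0 0 0;-0.3 1 0 0 0 0 0;-0.3 1 0 0 0 0 0;-0.3 1 0 0 0 0 0;-0.3 1 0 0 0 0 0"
}}

```text
time_s: 6.85
eef_pos: [524.1, -205.1, 274.5]
ee_rot: [0.0, 0.984, 0.177, 0.0]
force: [0.4, 0.3, 0.0]
grip_width: -0.002
```

Run:
```python
from h import *
s=telemetry.sense();print(s['eef_pos'],s['ee_rot'],s['force'])
p=eyes.capture('top');q=eyes.capture('scene')
a=cv2.resize(p['frame'][110:240,210:325],None,fx=3.5,fy=3.5,interpolation=cv2.INTER_CUBIC)
b=cv2.resize(q['frame'][170:290,260:385],None,fx=3,fy=3,interpolation=cv2.INTER_CUBIC)
o=np.zeros((460,790,3),np.uint8);o[:a.shape[0],:a.shape[1]]=a;o[:b.shape[0],410:410+b.shape[1]]=b
save(dict(frame=o),'tip2')
```

```text
[ 524.1149725  -205.0849839   274.52430157] [2.70771722e-04 9.84120881e-01 1.77499317e-01 9.84153922e-05] [0.36245334 0.31117054 0.01988085]
```

View pics/tip2.png

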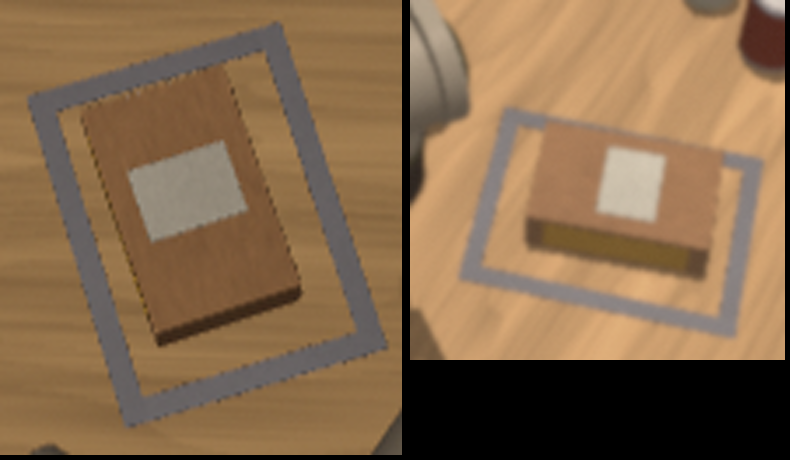

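The carton lies flat, label up, inside the tape. I'll check the margins in numbers and move towards the grey reader's button for a wrist view.

Run:
```python
from h import *
pt=eyes.capture('top')
f=lambda x,y:((x+.5)/3.5-.5+210,(y+.5)/3.5-.5+110)
c,s=np.cos(.337),np.sin(.337)
for u,v,z in[(83,105,60),(222,68,60),(300,287,60),(157,333,60),(160,345,0),(300,298,0)]:
    d=atz(pt,*f(u,v),z)-[612.1,74.3,z];print(np.round([c*d[0]+s*d[1],-s*d[0]+c*d[1]],1))
print([(np.round(d['rect']).tolist(),d['confidence']) for d in nets.spot_in('key_top',pt)[:4]])
```

```text
[103.8  68. ]
[ 99.6 -45.9]
[-88.6 -49.7]
[-89.7  66.4]
[-87.4  66.2]
[-84.7 -53. ]
[([385.0, 306.0, 400.0, 320.0], 0.4)]
```

>>> {"op": "drive_tool", "data": {
  "series": "-0.5 0.5 0 0 0 0 0;-0.8 0.5 0 0 0 0 0;-0.8 0.5 0 0 0 0 0;-0.8 0.5 0 0 0 0 0;-0.8 0.5 0 0 0 0 0;-0.8 0.5 0 0 0 0 0"
}}

```text
time_s: 7.65
eef_pos: [456.3, -293.5, 275.0]
ee_rot: [0.001, 0.984, 0.179, 0.0]
force: [0.4, -0.2, -0.7]
grip_width: -0.002
```

Run:
```python
from h import *
s=telemetry.sense();print(s['eef_pos'],s['ee_rot'])
w=eyes.capture('wrist');a=w['frame'].copy()
for k in('key_top','reader'):print(k,[(np.round(d['rect']).tolist(),round(d['confidence'],2),atz(w,(d['rect'][0]+d['rect'][2])/2,(d['rect'][1]+d['rect'][3])/2,73)) for d in nets.spot_in(k,w)[:3]])
q=proj(w,[414.2,-301.7,73]);print(q);cv2.circle(a,(int(q[0]),int(q[1])),2,(255,0,0),-1)
save(dict(frame=a),'w3')
```

```text
[ 456.33241127 -293.46303971  274.99568917] [6.08265058e-04 9.83843125e-01 1.79031090e-01 4.51909644e-04]
key_top [([256.0, 201.0, 288.0, 235.0], 0.75, array([ 416.48760357, -303.60558137,   73.        ])), ([352.0, 0.0, 392.0, 36.0], 0.6, array([ 611.38306938, -320.4548694 ,   73.        ]))]
reader [([292.0, 3.0, 437.0, 92.0], 0.9, array([ 588.90706991, -324.07849442,   73.        ])), ([212.0, 120.0, 354.0, 265.0], 0.83, array([ 444.68253544, -304.1682925 ,   73.        ])), ([129.0, 245.0, 240.0, 342.0], 0.81, array([ 306.75518402, -246.84001203,   73.        ]))]
(np.float64(269.26268561815385), np.float64(219.57593543391587))
```

View pics/w3.png

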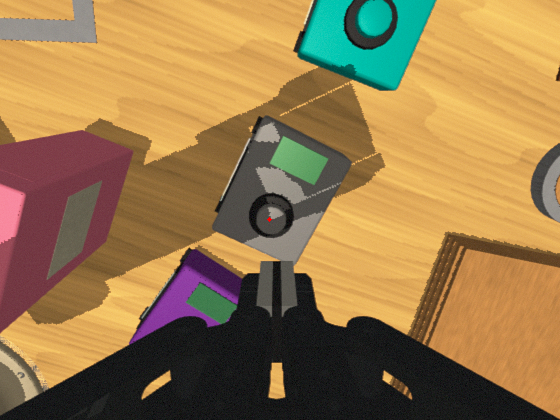

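The key seen from the wrist is at (416, -303), the button's centre at pixel (271,216). That agrees with the top view (414, -302). The grey console lies between turquoise (365,30) and purple (200,300). I'll move above it.

>>> {"op": "drive_tool", "data": {
  "series": "-0.34 -0.05 0.3 0 0 0 0;-0.34 -0.05 0.6 0 0 0 0;-0.34 -0.05 1 0 0 0 0;-0.34 -0.05 1 0 0 0 0;-0.34 -0.05 1 0 0 0 0;-0.34 -0.05 1 0 0 0 0"
}}

```text
time_s: 8.4
eef_pos: [417.0, -303.5, 157.4]
ee_rot: [0.002, 0.984, 0.179, 0.001]
force: [0.4, -0.2, -0.8]
grip_width: 0.003
```

Run:
```python
from h import *
s=telemetry.sense();print(s['eef_pos'],s['ee_rot'],s['force'])
w=eyes.capture('wrist');save(w,'w4')
for k in('key_top',):print(k,[(np.round(d['rect']).tolist(),round(d['confidence'],2),atz(w,(d['rect'][0]+d['rect'][2])/2,(d['rect'][1]+d['rect'][3])/2,73)) for d in nets.spot_in(k,w)[:3]])
```

```text
[ 417.01033344 -303.47039008  157.36214875] [0.00234041 0.98381092 0.17918914 0.00135834] [ 0.36540101 -0.24132548 -0.75720635]
key_top [([251.0, 193.0, 298.0, 243.0], 0.64, array([ 415.70175421, -302.85067964,   73.        ])), ([141.0, 387.0, 154.0, 398.0], 0.37, array([ 252.35640518, -261.65977061,   73.        ]))]
```

View pics/w4.png

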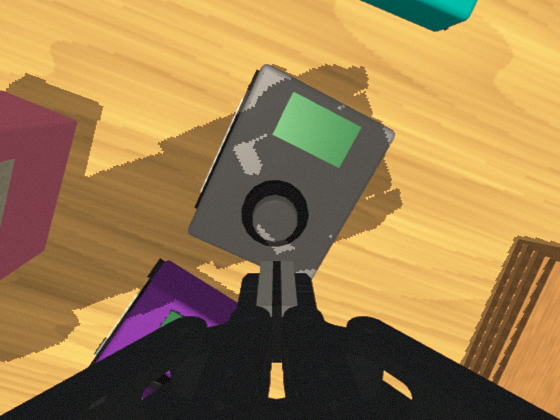

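The button (275,219) is directly ahead of the fingertips and the position is confirmed within about 1 mm. Now press it stepwise.

>>> {"op": "drive_tool", "data": {
  "series": "-0.01 0 0.3 0 0 0 0;-0.01 0 0.55 0 0 0 0;-0.01 0 0.66 0 0 0 0;-0.01 0 0.7 0 0 0 0;-0.01 0 0.72 0 0 0 0;-0.01 0 0.74 0 0 0 0;-0.01 0 0.75 0 0 0 0;-0.01 0 0.755 0 0 0 0;-0.01 0 0.755 0 0 0 0"
}}

```text
time_s: 9.4
eef_pos: [416.3, -304.5, 66.9]
ee_rot: [0.003, 0.984, 0.179, 0.002]
force: [0.2, 0.6, 3.0]
grip_width: 0.003
```

>>> {"op": "drive_tool", "data": {
  "series": "0 0 0.01 0 0 0 0;0 0 0.02 0 0 0 0;0 0 0.025 0 0 0 0;0 0 0.025 0 0 0 0"
}}

```text
time_s: 9.8
eef_pos: [416.5, -304.6, 65.7]
ee_rot: [0.003, 0.984, 0.179, 0.002]
force: [-4.8, 5.5, 21.5]
grip_width: 0.005
```

The force rose to 21 N at z = 65.7, so the button is on its stop (73 − 7 = 66). Release.

>>> {"op": "drive_tool", "data": {
  "series": "0 0 -0.1 0 0 0 0;0 0 -0.4 0 0 0 0;0 0 -0.8 0 0 0 0;0 0 -1 0 0 0 0;0 0 -1 0 0 0 0;0 0 -1 0 0 0 0;0 0 -1 0 0 0 0;0 0 -1 0 0 0 0"
}}

```text
time_s: 10.6
eef_pos: [415.6, -303.6, 184.4]
ee_rot: [0.002, 0.984, 0.179, 0.001]
force: [-1.3, -0.3, 0.4]
grip_width: -0.003
```

Run:
```python
from h import *
s=telemetry.sense();print(s['time_s'],s['eef_pos'],s['force'],abs(s['dq']).max())
p=eyes.capture('top');w=eyes.capture('wrist')
o=np.zeros((420,800,3),np.uint8);o[:,:400]=p['frame'][:,60:460];o[:,400:]=w['frame'][:,80:480]
save(dict(frame=o),'end')
for k in('tin','jar','small_box'):print(k,[np.round(d['rect']).tolist() for d in nets.spot_in(k,p)[:1]])
```

```text
10.6 [ 415.55908889 -303.58298012  184.38615647] [-1.3295345  -0.32088324  0.404197  ] 0.006091410577517228
tin [[147.0, 134.0, 182.0, 168.0]]
jar [[130.0, 167.0, 165.0, 200.0]]
small_box [[118.0, 227.0, 162.0, 259.0]]
```

View pics/end.png

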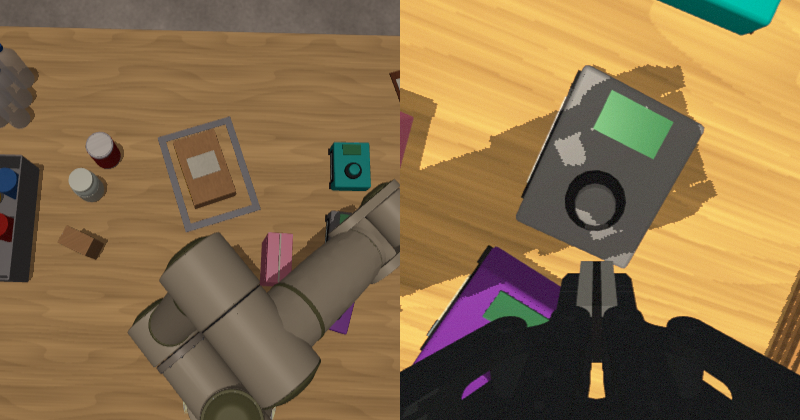

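The carton lies in the tape with its label up (at about (203,168)). The bystanders stand as before, the button (595,203) is out, and the arm is clear. Handing in.

```bash
python3 -c "
from rig import ctrl
print(ctrl.finish_job())"
```

```text
the job is handed in; nothing more can be done
None
```

I pushed the brown carton over high on its label side, pressed and released the grey reader's button, and handed the job in at about 10.7 s. The hand-in reports no verdict.

- **Carton:** It lies flat, label up, with its corners at roughly -90 to +104 mm along the rectangle and -53 to +68 mm across. The limits are ±145 and ±110 mm, so at least 40 mm is spare on every side.
- **Button:** The tool reached z = 65.7 mm with 21 N, against 66 mm expected for fully down, and the button looks out again in the last picture. There is no direct reading of the button's travel.
- **Bystanders:** The tin, jar and small box were found within a few pixels of where they started. The arm ended about 110 mm above the reader, touching nothing.

None of these checks failed. The two views of the button's position differed by about 2 mm, and the two views of the carton's heading by 0.017 rad; neither mattered.

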